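# Put three mixed-up tools back into their own trays

## Task

The chisel, the block plane and the round screw tin have been put away in each other's trays. Put each one into the tray that was made for it - the chisel in the long tray, the block plane in the middle-sized tray, the tin in the small square tray - centred, upright and flat on the tray's floor, not on its rim. The bare rubber pad is free if you need to set something down on the way; leave the screwdriver, the birch offcut and the tape roll undisturbed.

Things in the scene. Friction and masses are not known exactly. Their poses are not given: they have to be found in the camera images.
- chisel: Wood chisel, 260 mm long. Origin: mid-length, level with the handle's underside; z up, +y towards the handle end. Handle 30 x 30 mm, y = +10 to +130 mm; blade 20 mm wide, y = 0 to -130, 13 to 17 mm above the underside. Centre of mass y = +58: grip there across x. About 0.16 kg. Starts lying on the square tray's rims, handle over it and towards the robot, blade sticking out beyond.
- plane: Small metal block plane standing on its sole, 50 mm wide (x), 160 mm long (y), 38 mm high. Origin: centre of its sole, z up. Grip the body at its middle across x (46 mm wide from 6 to 36 mm above the sole). 0.55 to 0.95 kg. At the start it stands in the long tray.
- tin: Round closed screw tin with a flat grey lid, 67 mm in diameter, 58 mm high, standing upright. Origin: centre of its underside, z up. Can be gripped across any diameter. 0.24 to 0.4 kg. At the start it stands in the middle-sized tray.
- long_tray: The longest wooden tray, made for the chisel: inside 64 mm (x) by 284 mm (y), outside 80 x 300 mm. Fixed. Origin: centre of underside; y along its length, z up. Floor 6 mm thick; a dark rim, 8 mm wide, rises 8 mm above the floor at both y ends and round the corners; the sides facing x have no rim (room for fingers) from y = -97 to +97 mm. Chisel: either way round, origin over origin.
- middle_tray: The middle-sized wooden tray, made for the block plane: inside 74 mm (x) by 184 mm (y), outside 90 x 200 mm. Fixed. Origin: centre of underside; y along its length, z up. Floor 6 mm thick; a dark rim, 8 mm wide, rises 8 mm above the floor at both y ends and round the corners; the sides facing x have no rim (room for fingers) from y = -57 to +57 mm. Plane: either way round.
- square_tray: The small square wooden tray, made for the tin: inside 86 x 86 mm, outside 102 x 102 mm. Fixed. Origin: centre of underside; y along its length, z up. Floor 6 mm thick; a dark rim, 8 mm wide, rises 8 mm above the floor at both y ends and round the corners; the sides facing x have no rim (room for fingers) from y = -25 to +25 mm.
- rubber_pad: Bare dark rubber pad, 110 mm (x) by 220 mm (y), 3 mm thick, fixed to the table; a free place to set things down on the way. Origin: centre of its underside, y along its length.
- screwdriver: Blue-handled screwdriver, 195 mm long, 28 mm high, lying loose on the table, pointing away from or towards the robot, near the middle of the work area. Origin: middle of its length, underside. A bystander: leave it where it is.
- birch_offcut: Pale wood offcut, 45 x 110 x 16 mm, lying loose at the far side of the middle of the work area, beyond the screwdriver. Origin: centre of its underside. A bystander: leave it where it is.
- tape_roll: Roll of masking tape lying loose near the robot, 105 mm in diameter, 25 mm high. Origin: centre of its underside. A bystander: leave it where it is.
Not all that is in view belongs to the job. What is shaped like the middle_tray but yellow is not meant.

How it is judged:
At the end, for the whole second after the job is handed in: Chisel in the long tray (within 18 mm across, 15 mm along, 0.15 rad), plane in the middle-sized tray (14 mm each way, 0.15 rad), tin in the square tray (12 mm each way), either way round; each upright within 0.05 rad, underside on the floor (under 9.5 mm above the tray's underside), at rest (x of chisel in the frame of long_tray between -0.018 and 0.018 m and y of chisel in the frame of long_tray between -0.015 and 0.015 m and z of chisel in the frame of long_tray below 0.0095 m and angle between each of chisel, plane, tin's own z axis and vertical below 0.05 rad and linear speed of each of chisel, plane, tin below 0.02 m/s and angle between the y axis of chisel and the y axis of long_tray, either way round below 0.15 rad and x of plane in the frame of middle_tray between -0.014 and 0.014 m and y of plane in the frame of middle_tray between -0.014 and 0.014 m and z of plane in the frame of middle_tray below 0.0095 m and angle between the y axis of plane and the y axis of middle_tray, either way round below 0.15 rad and x of tin in the frame of square_tray between -0.012 and 0.012 m and y of tin in the frame of square_tray between -0.012 and 0.012 m and z of tin in the frame of square_tray below 0.0095 m); the robot touches nothing.
It fails at once if the screwdriver was moved more than 30 mm (distance of screwdriver from where it was at the start of the episode above 0.03 m).
It fails at once if the birch offcut was moved more than 30 mm (distance of birch_offcut from where it was at the start of the episode above 0.03 m).
It fails at once if the tape roll was moved more than 30 mm (distance of tape_roll from where it was at the start of the episode above 0.03 m).
It also fails if it takes over 123 s, if anything falls off the work surface, if the arm or the gripper's body presses on something with over 40 N, if the wrist force passes 120 N, or if a joint passes its speed limit or range.

## Robot

A 6-joint arm with a two-finger parallel gripper is mounted at the origin on the work surface; the furniture and walls round the work are solid. World frame = base frame: x ahead of the robot, y to its left, z up, the work surface at z = 0. Lengths are in m, angles in rad, forces in N, time in s.
With the tool pointing down it reaches from about 0.3 to 0.775 m from the base axis. Payload 14.6 kg.
Tool frame: the origin (TCP) lies on the mounting face of the last link; the fingertips stand 199 mm ahead of it and the grasp point (between the pads) lies 180 mm ahead of it; z points along the fingers, y is the line along which they close (so a half turn about z gives the same grasp; the last joint's range is limited). The gripper opens to 94 mm and grips with 3 to 60 N. Pads are 16 mm wide; open, the fingers measure 119 mm over their backs; the gripper's body (75 mm by 177 mm) begins 78 mm behind the grasp point.
Start: joints at [1.114, 0.3, 1.521, -0, 1.321, -0.067], TCP at [0.209, 0.509, 0.405] pointing down, gripper open.
Joint ranges: [-3.03, 3.03], [-0.79, 2.21], [0.23, 2.52], [-1.04, 4.18], [0, 3.07], [-2.55, 2.55]. Speed limits (rad/s): [2.22, 2.22, 2.57, 3.14, 3.14, 3.14].

## Interface

Orientations are given as [roll, pitch, yaw] about the fixed x, y, z axes, in that order (R = Rz(yaw) Ry(pitch) Rx(roll)).
In Python, from station import telemetry, cams, workorder, finder gives the robot as it stands.
- The arm moves only by the tool jog_arm, never from a script. Its argument "rows" is a list of rows, each an object with "gripper": the finger opening in m, from 0 to 0.094; "slide": the shift along the tool's x, y, z in m, a list of three; "spin": the turn about the tool's z in rad. In form: [{"gripper": gripper, "slide": [tx, ty, tz], "spin": spin}, ...]. A call has 1 to 8 rows; each row is the pose to reach, as a shift and turn from the pose commanded when the call began, along the tool's axes at that moment; what a row does not reach only later rows make up. A row lasts 1/10 s, in which the tool goes at most 50 mm and 8.59 degrees, less where a joint would pass 70% of its speed; a pose out of reach is approached as far as the arm can. A call with a gripper value outside its range is refused whole. The fingers move at their own pace and stop on an object; "squeeze" is the grip in N (left out, the last holds). Time passes only in rows, so rows that repeat a pose let the fingers close. It gives the time, the measured TCP pose, the force, the opening and the grip force at its end, in the units of the state.
- telemetry.get_obs(): the state, without advancing time (a new reading comes with each control period).
- cams.camera(name): name is "side" or "top"; returns (picture, depth): 480x640x3 uint8, red, green, blue; 480x640 float32, m along the optical axis (not along the pixel's ray), 0 where there is no reading.
- cams.camera_info(name): a dict with "camera_matrix" (3x3 intrinsics, pixels), "R" (3x3) and "t" (3): a world point X has camera coordinates R X + t. Camera axes: x right, y down, z forward; pixel columns grow to the right and rows downward; lengths in m; the calibration is good to about 2 mm. A picture is of the moment at which its call begins. camera_info takes no time and is no camera call.
- workorder.hand_in(): hands the job in; it is judged then, once.
Trained networks look in the newest picture that a camera, given by its name, has taken for a name from the list of things; names that differ only in an ending like _2 or _b are one class to them, and where a whole thing is asked for, a point or a joint stands for the part that bears it (a point fixed in the world has none). Each returns a list of dicts, best first, with "confidence" (0 to 1); they miss things now and then, are a little off and sometimes report something else, mostly with a low value. They report only what shows in the picture. A call takes as long as a camera call. They do not tell look-alikes from the thing itself.
- finder.find_in(target, camera): "point" ([x, y, z] in m, in world coordinates, good to about 4 mm: the middle of the surface that is visible of it).
- finder.masks_of(target, camera): "region" (480x640 bool, what is visible of it).
The state is a dict: "time_s": time; "qpos": joint angles; "joint_vel": joint speeds; "tau": joint torques, N m; "ee_pos": TCP position; "eef_rot": TCP orientation; "force": force on the tool from outside, world axes, zero at the start; "moment": the same for the moment, N m; "grip_width": finger opening in m; "grip_force": force on a finger pad.
Only numpy, scipy, OpenCV 4.12 (cv2) and the standard library are available. Lean on these libraries where they do the work, as an engineer would, in place of code of your own. Each camera call takes 0.05 s, during which the arm holds its last target. There are 200 camera calls.

## Working session

There is one attempt and no reset: what is moved stays moved. The work goes in short steps, Python scripts to look and compute and a tool call to move; the robot and the scene stay as the last step left them, time stands still between calls to the robot, and variables do not carry over. Pictures are saved under pics/ and viewed, at most 14 in all, crops included, and the job is handed in when it is done.

Besides the shell and the picture viewer there is one more tool, called after "Emit:" by a JSON object that holds its "fn" and its "kwargs", one argument or row to a line. jog_arm: Moves the arm, as the interface text tells. Its arguments: {"type":"object","properties":{"rows":{"type":"array","items":{"type":"object","properties":{"gripper":{"type":"number"},"slide":{"type":"array","items":{"type":"number"}},"spin":{"type":"number"}}}},"squeeze":{"type":"number"}},"required":["rows"]}

```bash
mkdir -p pics; ls; cat > h.py <<'E'
import numpy as np,cv2,sys
sys.path.insert(0,'.')
from station import telemetry,cams,workorder,finder
def snap(n):
    p,d=cams.camera(n); i=cams.camera_info(n); K,R,t=[np.array(i[k],float) for k in("camera_matrix","R","t")]
    v,u=np.mgrid[:480,:640]; X=np.stack([(u-K[0,2])/K[0,0]*d,(v-K[1,2])/K[1,1]*d,d],-1)
    W=(X-t)@R; W[d==0]=np.nan
    return p,d,W,(K,R,t)
def save(p,n,w=None): cv2.imwrite('pics/'+n,p[...,::-1])
E
python3 - <<'E'
from h import *
o=telemetry.get_obs();print({k:np.round(v,3) for k,v in o.items()})
for n in('top','side'):
    p,d,W,c=snap(n); save(p,n+'0.png'); print(n,np.round(-c[1].T@c[2],3)); np.savez('/tmp/'+n,p=p,W=W)
for t in "chisel plane tin long_tray middle_tray square_tray rubber_pad screwdriver birch_offcut tape_roll".split():
    for r in finder.find_in(t,'top')[:3]: print(t,np.round(r['point'],3),round(r['confidence'],2))
E
```

```text
pics
{'time_s': np.float64(0.0), 'qpos': array([ 1.114,  0.3  ,  1.522, -0.   ,  1.321, -0.067]), 'joint_vel': array([ 0.   , -0.001, -0.002, -0.001, -0.002,  0.002]), 'tau': array([ 1.0000e-03, -5.3181e+01, -3.5274e+01,  7.1000e-02,  2.4000e-02,
       -0.0000e+00]), 'ee_pos': array([0.209, 0.509, 0.404]), 'eef_rot': array([-3.14 , -0.   ,  2.752]), 'force': array([-0.012,  0.94 ,  0.487]), 'moment': array([ 0.039,  0.016, -0.006]), 'grip_force': np.float64(0.0), 'grip_width': np.float64(0.094)}
top [ 0.374 -0.009  1.097]
side [0.377 1.453 0.731]
chisel [ 0.605 -0.135  0.039] 0.75
plane [ 0.55  -0.355  0.026] 0.74
tin [0.532 0.346 0.063] 0.6
long_tray [ 0.465 -0.363  0.008] 0.75
middle_tray [0.291 0.342 0.003] 0.86
middle_tray [0.554 0.345 0.004] 0.79
square_tray [ 0.572 -0.158  0.004] 0.85
rubber_pad [0.538 0.152 0.006] 0.63
screwdriver [ 0.434 -0.001  0.026] 0.77
birch_offcut [ 0.65  -0.002  0.019] 0.66
birch_offcut [0.553 0.345 0.004] 0.4
birch_offcut [ 0.608 -0.137  0.035] 0.38
```

View pics/top0.png

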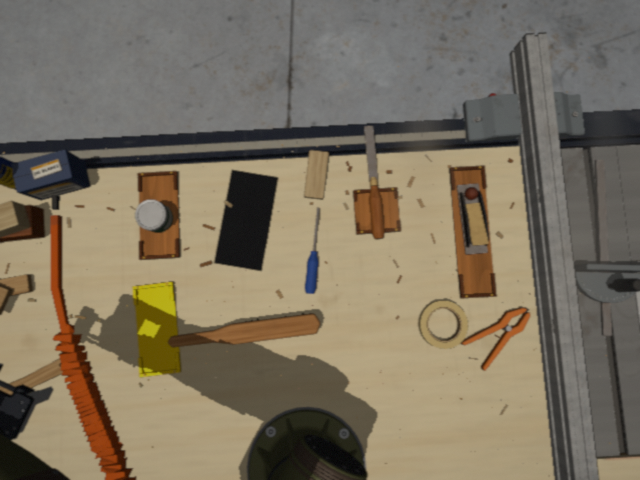

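View pics/side0.png

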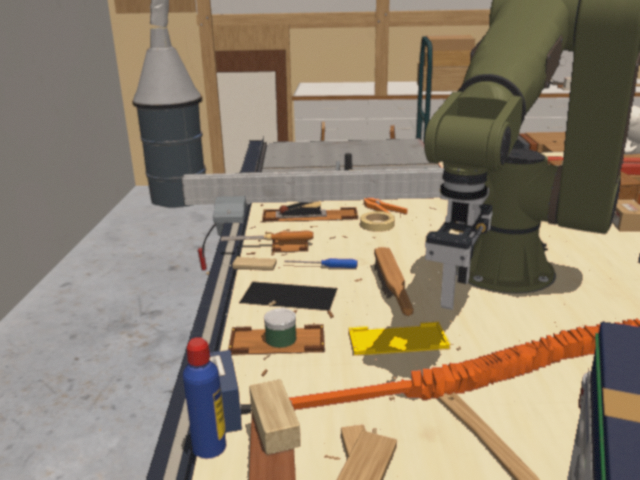

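The top view has +x up and +y left. The plane is in the long tray (472,230), the tin in the middle tray (155,215), and the chisel across the square tray (376,210). The pad is at (246,220) and the yellow decoy tray at (157,328). There is a beam on the right (col 540) and a rail at the far edge (row 150).

```bash
cat >> h.py <<'E'
def rect(t,cam='top',W=None,zlo=-9,zhi=9,pick=0,near=None):
    rs=finder.masks_of(t,cam)
    out=[]
    for r in rs[:3]:
        m=r['region']; P=W[m]; P=P[np.isfinite(P).all(1)]; 
        z=np.median(P[:,2]); P=P[(P[:,2]>zlo)&(P[:,2]<zhi)]
        if len(P)<20: continue
        (c,s,a)=cv2.minAreaRect(P[:,:2].astype(np.float32)); 
        if s[0]>s[1]: s=s[::-1]; a=a-90   # length direction angle: y-axis
        # a+90 is direction of side s[1]; report yaw of y axis relative to +x
        out.append((r['confidence'],np.round(c,4),np.round(s,4),round((a+90+90)%180-90,2),np.round(np.percentile(P[:,2],[5,50,95]),4)))
    return out
E
python3 - <<'E'
from h import *
p,d,W,c=snap('top')
for t in "chisel plane tin long_tray middle_tray square_tray rubber_pad screwdriver birch_offcut tape_roll".split():
    for r in rect(t,'top',W): print(t,*r)
for (u,v) in [(540,100),(540,300),(490,110),(550,110),(250,145),(450,130),(300,152),(250,330),(500,330),(370,135)]: print(u,v,np.round(W[v,u],3))
big=cv2.resize(p[120:310,330:530],None,fx=4,fy=3.1,interpolation=cv2.INTER_CUBIC); big=cv2.resize(p[130:310,330:530],(800,720))[:600]; save(big[:600],'cropR.png')
E
```

```text
chisel 0.92 [ 0.6313 -0.1404] [0.0354 0.259 ] 3.95 [0.0241 0.0348 0.0443]
plane 0.96 [ 0.5554 -0.3626] [0.0508 0.1625] 7.06 [0.0099 0.0289 0.0424]
tin 0.88 [0.5362 0.3493] [0.0674 0.0712] -24.14 [0.0228 0.0614 0.0654]
long_tray 0.75 [ 0.5282 -0.3652] [0.0839 0.3035] 4.5 [0.0028 0.0067 0.015 ]
middle_tray 0.97 [0.2876 0.3376] [0.0911 0.2026] 8.63 [0.0025 0.0062 0.0142]
middle_tray 0.93 [0.5448 0.3498] [0.091  0.2011] 5.02 [0.0024 0.0064 0.0147]
middle_tray 0.67 [ 0.6502 -0.0056] [0.0472 0.1168] -4.86 [0.0119 0.0158 0.0193]
square_tray 0.85 [ 0.5697 -0.1485] [0.106 0.107] 5.03 [0.0024 0.0069 0.0158]
rubber_pad 0.88 [0.541  0.1507] [0.114  0.2264] -8.85 [-0.0007  0.0027  0.0062]
screwdriver 0.67 [ 0.472  -0.0031] [0.0278 0.1925] -1.46 [0.0013 0.0226 0.0284]
screwdriver 0.44 [0.5426 0.3608] [0.0626 0.0938] 58.79 [0.0181 0.0613 0.0653]
birch_offcut 0.68 [ 0.6461 -0.0057] [0.0466 0.1085] -5.56 [0.012  0.0157 0.0193]
tape_roll 0.74 [ 0.3156 -0.2938] [0.1025 0.1041] 44.81 [0.009  0.0248 0.0283]
540 100 [ 0.803 -0.486  0.094]
540 300 [ 0.374 -0.508  0.02 ]
490 110 [ 0.807 -0.404  0.022]
550 110 [ 0.78  -0.505  0.096]
250 145 [ 0.722  0.153 -0.02 ]
450 130 [ 0.773 -0.324 -0.026]
300 152 [ 0.703  0.033 -0.003]
250 330 [0.295 0.125 0.054]
500 330 [ 0.305 -0.427 -0.003]
370 135 [ 0.737 -0.127  0.028]
```

```bash
cat >> h.py <<'E'
def go(x,y,gz,yaw=None):
    "print slide/spin for grasp point x,y,gz (world)"
    o=telemetry.get_obs(); e=np.array(o['ee_pos']); r=np.array(o['eef_rot'])
    from scipy.spatial.transform import Rotation as Ro
    s=Ro.from_euler('xyz',r).as_matrix().T@(np.array([x,y,gz+.18])-e)
    sp=0 if yaw is None else (r[2]-yaw+np.pi)%(2*np.pi)-np.pi
    print('t',round(o['time_s'],2),'slide',np.round(s,4),'spin',round(sp,3),'yaw',round(r[2],3),'q6',round(o['qpos'][5],2),'w',round(o['grip_width'],4),'F',round(o['grip_force'],1))
E
python3 - <<'E'
from h import *
p,d,W,c=snap('top')
print('tin lid',rect('tin','top',W,zlo=.058)[:1])
print('handle',rect('chisel','top',W,zlo=.034)[:1]); print('blade',rect('chisel','top',W,zlo=.02,zhi=.034)[:1])
print('planebody',rect('plane','top',W,zlo=.02)[:1])
go(.534,.348,.047,3.229)
E
```

```text
tin lid [(0.76, array([0.5362, 0.3496]), array([0.0661, 0.0665]), 71.22, array([0.0589, 0.062 , 0.0654]))]
handle [(0.58, array([ 0.628 , -0.1356]), array([0.0282, 0.2568]), 6.2, array([0.0349, 0.0403, 0.045 ]))]
blade [(0.58, array([ 0.6302, -0.1365]), array([0.0292, 0.2601]), 5.3, array([0.027 , 0.0303, 0.0334]))]
planebody [(0.61, array([ 0.5569, -0.3633]), array([0.0485, 0.1336]), 6.5, array([0.0219, 0.0343, 0.0431]))]
t 1.4 slide [-0.3617 -0.0252  0.1777] spin -0.477 yaw 2.752 q6 -0.07 w 0.0939 F 0.0
```

Emit:
{"fn": "jog_arm", "kwargs": {
  "rows": [
    {"gripper": 0.094, "slide": [-0.05, -0.003, 0.0], "spin": -0.12},
    {"gripper": 0.094, "slide": [-0.1, -0.006, 0.0], "spin": -0.24},
    {"gripper": 0.094, "slide": [-0.15, -0.01, 0.0], "spin": -0.36},
    {"gripper": 0.094, "slide": [-0.2, -0.013, 0.02], "spin": -0.477},
    {"gripper": 0.094, "slide": [-0.25, -0.016, 0.04], "spin": -0.477},
    {"gripper": 0.094, "slide": [-0.3, -0.02, 0.06], "spin": -0.477},
    {"gripper": 0.094, "slide": [-0.34, -0.022, 0.07], "spin": -0.477},
    {"gripper": 0.094, "slide": [-0.363, -0.0235, 0.08], "spin": -0.477}
  ],
  "squeeze": 30
}}

```text
time_s: 2.2
ee_pos: [0.5384, 0.3469, 0.3234]
eef_rot: [-3.141, -0.001, -3.057]
force: [-0.1, 0.8, 0.1]
grip_width: 0.0941
grip_force: 0.0
```

```bash
python3 -c "
from h import *
go(.536,.349,.047,3.229)"
```

```text
t 2.2 slide [0.0022 0.0023 0.0964] spin -0.002 yaw -3.057 q6 -1.14 w 0.0941 F 0.0
```

Emit:
{"fn": "jog_arm", "kwargs": {
  "rows": [
    {"gripper": 0.094, "slide": [0, 0, 0.035], "spin": 0},
    {"gripper": 0.094, "slide": [0, 0, 0.07], "spin": 0},
    {"gripper": 0.094, "slide": [0, 0, 0.09], "spin": 0},
    {"gripper": 0.094, "slide": [0, 0, 0.097], "spin": 0},
    {"gripper": 0.06, "slide": [0, 0, 0.097], "spin": 0},
    {"gripper": 0.06, "slide": [0, 0, 0.097], "spin": 0},
    {"gripper": 0.06, "slide": [0, 0, 0.097], "spin": 0},
    {"gripper": 0.06, "slide": [0, 0, 0.097], "spin": 0}
  ]
}}

```text
time_s: 3.0
ee_pos: [0.5359, 0.3495, 0.2291]
eef_rot: [3.14, 0.002, -3.054]
force: [-1.0, 3.7, 3.9]
grip_width: 0.0656
grip_force: 28.7
```

```bash
python3 -c "
from h import *
go(.54,.151,.13,3.229)"
```

```text
t 3.0 slide [ 0.0131 -0.1979 -0.0813] spin -0.0 yaw -3.054 q6 -1.14 w 0.0656 F 28.7
```

Emit:
{"fn": "jog_arm", "kwargs": {
  "rows": [
    {"gripper": 0.05, "slide": [0, 0, -0.025], "spin": 0},
    {"gripper": 0.05, "slide": [0, -0.01, -0.05], "spin": 0},
    {"gripper": 0.05, "slide": [0.003, -0.05, -0.05], "spin": 0},
    {"gripper": 0.05, "slide": [0.006, -0.09, -0.05], "spin": 0},
    {"gripper": 0.05, "slide": [0.01, -0.13, -0.05], "spin": 0},
    {"gripper": 0.05, "slide": [0.013, -0.165, -0.05], "spin": 0},
    {"gripper": 0.05, "slide": [0.013, -0.19, -0.05], "spin": 0},
    {"gripper": 0.05, "slide": [0.013, -0.198, -0.04], "spin": 0}
  ]
}}

```text
time_s: 3.8
ee_pos: [0.5404, 0.1486, 0.2688]
eef_rot: [-3.142, 0.002, -3.056]
force: [0.2, 0.7, -4.1]
grip_width: 0.0653
grip_force: 30.0
```

Emit:
{"fn": "jog_arm", "kwargs": {
  "rows": [
    {"gripper": 0.05, "slide": [0, 0, 0.02], "spin": 0},
    {"gripper": 0.05, "slide": [0, 0, 0.035], "spin": 0},
    {"gripper": 0.05, "slide": [0, 0, 0.042], "spin": 0},
    {"gripper": 0.05, "slide": [0, 0, 0.042], "spin": 0},
    {"gripper": 0.094, "slide": [0, 0, 0.042], "spin": 0},
    {"gripper": 0.094, "slide": [0, 0, 0.042], "spin": 0},
    {"gripper": 0.094, "slide": [0, 0, 0.042], "spin": 0},
    {"gripper": 0.094, "slide": [0, 0, 0.03], "spin": 0}
  ]
}}

```text
time_s: 4.6
ee_pos: [0.5399, 0.1507, 0.2369]
eef_rot: [-3.141, -0.002, -3.054]
force: [0.4, -0.5, -0.4]
grip_width: 0.0924
grip_force: 0.0
```

```bash
python3 -c "
from h import *
go(.5569,-.3633,.031,3.2515)"
```

```text
t 4.6 slide [ 0.0278 -0.5135  0.0261] spin -0.023 yaw -3.054 q6 -1.45 w 0.0924 F 0.0
```

Emit:
{"fn": "jog_arm", "kwargs": {
  "rows": [
    {"gripper": 0.094, "slide": [0, 0, -0.04], "spin": 0},
    {"gripper": 0.094, "slide": [0, -0.01, -0.08], "spin": 0},
    {"gripper": 0.094, "slide": [0.003, -0.05, -0.1], "spin": 0},
    {"gripper": 0.094, "slide": [0.006, -0.1, -0.1], "spin": 0},
    {"gripper": 0.094, "slide": [0.01, -0.15, -0.1], "spin": 0},
    {"gripper": 0.094, "slide": [0.013, -0.2, -0.1], "spin": 0},
    {"gripper": 0.094, "slide": [0.016, -0.25, -0.1], "spin": 0},
    {"gripper": 0.094, "slide": [0.018, -0.3, -0.1], "spin": 0}
  ]
}}

```text
time_s: 5.4
ee_pos: [0.5479, -0.1513, 0.339]
eef_rot: [-3.141, 0.001, -3.054]
force: [0.6, -0.6, 1.0]
grip_width: 0.0941
grip_force: 0.0
```

Emit:
{"fn": "jog_arm", "kwargs": {
  "rows": [
    {"gripper": 0.094, "slide": [0.002, -0.05, 0], "spin": -0.01},
    {"gripper": 0.094, "slide": [0.004, -0.1, 0], "spin": -0.02},
    {"gripper": 0.094, "slide": [0.007, -0.15, 0.02], "spin": -0.03},
    {"gripper": 0.094, "slide": [0.01, -0.19, 0.04], "spin": -0.03},
    {"gripper": 0.094, "slide": [0.011, -0.213, 0.05], "spin": -0.03},
    {"gripper": 0.094, "slide": [0.011, -0.213, 0.06], "spin": -0.03},
    {"gripper": 0.094, "slide": [0.011, -0.213, 0.06], "spin": -0.03}
  ]
}}

```text
time_s: 6.1
ee_pos: [0.5557, -0.3621, 0.2767]
eef_rot: [3.14, -0.001, -3.025]
force: [0.6, 0.0, 0.6]
grip_width: 0.0943
grip_force: 0.0
```

```bash
python3 - <<'E'
from h import *
go(.556,-.363,.031,3.26)
p,d,W,c=snap('top'); save(p,'top1.png')
print('tin lid',rect('tin','top',W,zlo=.05)[:1])
for z in(0,.02): print('plane',rect('plane','top',W,zlo=z,zhi=.05)[:1])
E
```

```text
t 6.1 slide [-0.0003 -0.0011  0.0657] spin -0.002 yaw -3.025 q6 -2.32 w 0.0943 F 0.0
tin lid [(0.97, array([0.5394, 0.1489]), array([0.0644, 0.0663]), 46.73, array([0.0553, 0.0591, 0.0622]))]
plane [(0.69, array([ 0.5791, -0.3604]), array([0.0502, 0.1089]), 6.03, array([0.0086, 0.0174, 0.039 ]))]
plane [(0.69, array([ 0.5629, -0.3626]), array([0.0117, 0.0851]), -27.58, array([0.0234, 0.0313, 0.0415]))]
```

Emit:
{"fn": "jog_arm", "kwargs": {
  "rows": [
    {"gripper": 0.094, "slide": [0, -0.001, 0.03], "spin": 0},
    {"gripper": 0.094, "slide": [0, -0.001, 0.055], "spin": 0},
    {"gripper": 0.094, "slide": [0, -0.001, 0.066], "spin": 0},
    {"gripper": 0.094, "slide": [0, -0.001, 0.066], "spin": 0},
    {"gripper": 0.035, "slide": [0, -0.001, 0.066], "spin": 0},
    {"gripper": 0.035, "slide": [0, -0.001, 0.066], "spin": 0},
    {"gripper": 0.035, "slide": [0, -0.001, 0.066], "spin": 0},
    {"gripper": 0.035, "slide": [0, -0.001, 0.066], "spin": 0}
  ],
  "squeeze": 50
}}

```text
time_s: 7.1
ee_pos: [0.5561, -0.3635, 0.2124]
eef_rot: [-3.141, 0.001, -3.024]
force: [-0.4, -0.0, -0.4]
grip_width: 0.0651
grip_force: 0.0
```

Emit:
{"fn": "jog_arm", "kwargs": {
  "rows": [
    {"gripper": 0.035, "slide": [0, 0, 0], "spin": 0},
    {"gripper": 0.035, "slide": [0, 0, 0], "spin": 0},
    {"gripper": 0.035, "slide": [0, 0, -0.015], "spin": 0},
    {"gripper": 0.035, "slide": [0, 0, -0.035], "spin": 0},
    {"gripper": 0.035, "slide": [0, 0, -0.065], "spin": 0},
    {"gripper": 0.035, "slide": [0, 0, -0.095], "spin": 0},
    {"gripper": 0.035, "slide": [0, 0, -0.12], "spin": 0},
    {"gripper": 0.035, "slide": [0, 0, -0.13], "spin": 0}
  ]
}}

```text
time_s: 7.9
ee_pos: [0.556, -0.3634, 0.3449]
eef_rot: [-3.139, 0.002, -3.024]
force: [0.4, 0.0, -6.2]
grip_width: 0.0457
grip_force: 50.0
```

```bash
python3 - <<'E'
from h import *
p,d,W,c=snap('top')
print('midtray',rect('middle_tray','top',W)); p,d,W,c=snap('side'); save(p[150:330,200:440],'s1.png')
go(.5448,.3498,.031,3.229)
E
```

```text
midtray [(0.81, array([0.2892, 0.3386]), array([0.0929, 0.2   ]), 8.78, array([0.0026, 0.0062, 0.0144])), (0.63, array([0.5449, 0.3511]), array([0.0939, 0.2013]), 4.97, array([0.0025, 0.0061, 0.0141]))]
t 8.05 slide [-0.0724  0.7095  0.1304] spin 0.03 yaw -3.024 q6 -2.32 w 0.0456 F 50.0
```

Emit:
{"fn": "jog_arm", "kwargs": {
  "rows": [
    {"gripper": 0.035, "slide": [-0.002, 0.02, 0], "spin": 0},
    {"gripper": 0.035, "slide": [-0.006, 0.06, 0], "spin": 0},
    {"gripper": 0.035, "slide": [-0.01, 0.105, 0], "spin": 0},
    {"gripper": 0.035, "slide": [-0.015, 0.15, 0], "spin": 0},
    {"gripper": 0.035, "slide": [-0.02, 0.195, 0], "spin": 0},
    {"gripper": 0.035, "slide": [-0.025, 0.24, 0], "spin": 0},
    {"gripper": 0.035, "slide": [-0.03, 0.285, 0], "spin": 0},
    {"gripper": 0.035, "slide": [-0.034, 0.33, 0], "spin": 0}
  ]
}}

```text
time_s: 8.85
ee_pos: [0.5507, -0.0299, 0.34]
eef_rot: [3.141, -0.003, -3.025]
force: [1.0, 0.0, -6.1]
grip_width: 0.0452
grip_force: 50.0
```

Emit:
{"fn": "jog_arm", "kwargs": {
  "rows": [
    {"gripper": 0.035, "slide": [-0.004, 0.045, 0], "spin": 0},
    {"gripper": 0.035, "slide": [-0.009, 0.09, 0], "spin": 0},
    {"gripper": 0.035, "slide": [-0.014, 0.135, 0], "spin": 0},
    {"gripper": 0.035, "slide": [-0.019, 0.18, 0], "spin": 0.01},
    {"gripper": 0.035, "slide": [-0.024, 0.225, 0], "spin": 0.02},
    {"gripper": 0.035, "slide": [-0.028, 0.27, 0], "spin": 0.03},
    {"gripper": 0.035, "slide": [-0.033, 0.315, 0], "spin": 0.03},
    {"gripper": 0.035, "slide": [-0.036, 0.355, 0.0], "spin": 0.03}
  ]
}}

```text
time_s: 9.65
ee_pos: [0.5449, 0.3271, 0.3395]
eef_rot: [-3.14, -0.003, -3.054]
force: [1.0, -0.5, -6.3]
grip_width: 0.0456
grip_force: 50.0
```

Emit:
{"fn": "jog_arm", "kwargs": {
  "rows": [
    {"gripper": 0.035, "slide": [-0.002, 0.025, 0.02], "spin": 0},
    {"gripper": 0.035, "slide": [-0.002, 0.025, 0.04], "spin": 0},
    {"gripper": 0.035, "slide": [-0.002, 0.025, 0.06], "spin": 0},
    {"gripper": 0.035, "slide": [-0.002, 0.025, 0.06], "spin": 0},
    {"gripper": 0.035, "slide": [-0.002, 0.025, 0.06], "spin": 0}
  ]
}}

```text
time_s: 10.15
ee_pos: [0.5452, 0.35, 0.2809]
eef_rot: [-3.141, -0.002, -3.055]
force: [-0.8, 0.4, -4.7]
grip_width: 0.0457
grip_force: 50.0
```

```bash
python3 - <<'E'
from h import *
p,d,W,c=snap('side'); save(cv2.resize(p[250:400,180:380],(800,600)),'s2.png')
go(.5448,.3500,.031,3.229)
E
```

```text
t 10.2 slide [0.0006 0.     0.071 ] spin -0.0 yaw -3.055 q6 -1.14 w 0.0455 F 50.0
```

View pics/s2.png

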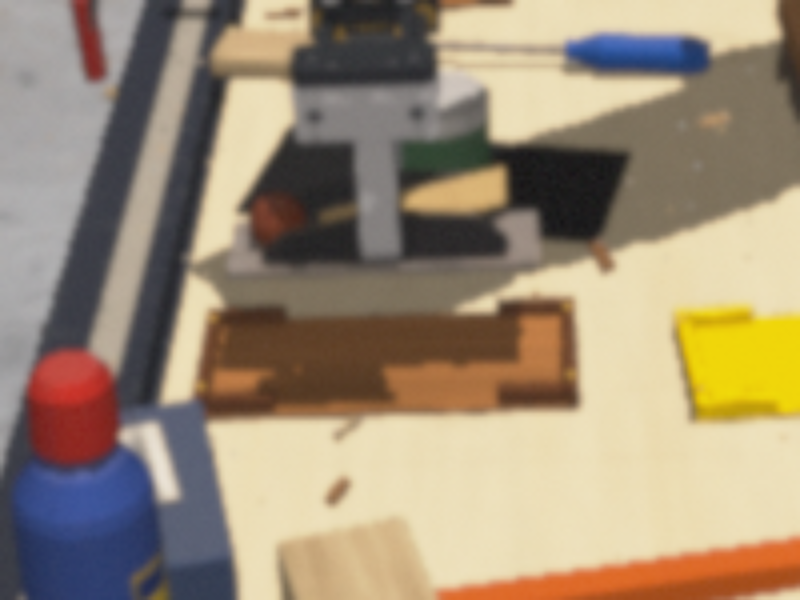

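The plane hangs level over the middle tray (plane cols 228–540, tray 205–578 in the crop). Next I lower it, and release at the height it was gripped at.

Emit:
{"fn": "jog_arm", "kwargs": {
  "rows": [
    {"gripper": 0.035, "slide": [0, 0, 0.03], "spin": 0},
    {"gripper": 0.035, "slide": [0, 0, 0.055], "spin": 0},
    {"gripper": 0.035, "slide": [0, 0, 0.065], "spin": 0},
    {"gripper": 0.035, "slide": [0, 0, 0.07], "spin": 0},
    {"gripper": 0.035, "slide": [0, 0, 0.07], "spin": 0},
    {"gripper": 0.094, "slide": [0, 0, 0.07], "spin": 0},
    {"gripper": 0.094, "slide": [0, 0, 0.07], "spin": 0},
    {"gripper": 0.094, "slide": [0, 0, 0.07], "spin": 0}
  ]
}}

```text
time_s: 11.0
ee_pos: [0.5456, 0.3503, 0.2128]
eef_rot: [3.141, 0.002, -3.054]
force: [-0.7, 0.5, 0.2]
grip_width: 0.0663
grip_force: 0.0
```

Emit:
{"fn": "jog_arm", "kwargs": {
  "rows": [
    {"gripper": 0.094, "slide": [0, 0, 0.0], "spin": 0},
    {"gripper": 0.094, "slide": [0, 0, 0.0], "spin": 0},
    {"gripper": 0.094, "slide": [0, 0, -0.03], "spin": 0},
    {"gripper": 0.094, "slide": [0, 0, -0.07], "spin": 0},
    {"gripper": 0.094, "slide": [0, 0, -0.11], "spin": 0},
    {"gripper": 0.094, "slide": [0, -0.02, -0.15], "spin": 0},
    {"gripper": 0.094, "slide": [0, -0.07, -0.15], "spin": 0},
    {"gripper": 0.094, "slide": [0, -0.12, -0.15], "spin": 0}
  ]
}}

```text
time_s: 11.8
ee_pos: [0.5554, 0.2297, 0.3629]
eef_rot: [3.141, 0.002, -3.053]
force: [0.5, -1.0, -0.1]
grip_width: 0.094
grip_force: 0.0
```

```bash
python3 - <<'E'
from h import *
p,d,W,c=snap('top');save(p,'top2.png')
print(rect('plane','top',W,zlo=.0)[:1],rect('plane','top',W,zlo=.02)[:1]); print(rect('middle_tray','top',W))
print(rect('chisel','top',W))
go(.5723,-.1435,.038,3.215)
E
```

```text
[(0.35, array([0.5409, 0.1503]), array([0.1122, 0.2226]), -8.39, array([0.0005, 0.0031, 0.0064]))] [(0.35, array([0.5514, 0.1562]), array([0.0432, 0.0498]), 81.3, array([0.0569, 0.0611, 0.2858]))]
[]
[(0.76, array([ 0.6297, -0.1371]), array([0.0296, 0.2607]), 4.7, array([0.0274, 0.0347, 0.0442]))]
t 12.05 slide [ 0.016  -0.3745  0.1437] spin 0.013 yaw -3.055 q6 -1.32 w 0.094 F 0.0
```

View pics/top2.png

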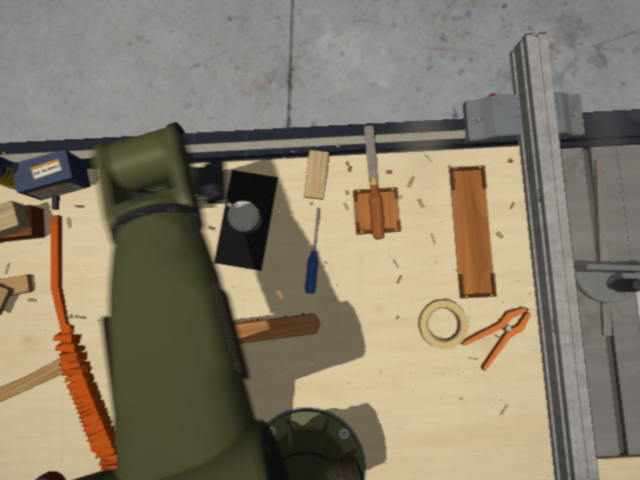

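The arm hides the middle tray. The chisel (handle at 377,215) and the now empty long tray (472,232) are clear to see.

Emit:
{"fn": "jog_arm", "kwargs": {
  "rows": [
    {"gripper": 0.094, "slide": [0.002, -0.05, 0], "spin": 0},
    {"gripper": 0.094, "slide": [0.004, -0.1, 0], "spin": 0},
    {"gripper": 0.094, "slide": [0.006, -0.15, 0], "spin": 0},
    {"gripper": 0.094, "slide": [0.008, -0.2, 0], "spin": 0},
    {"gripper": 0.094, "slide": [0.01, -0.25, 0.0], "spin": 0},
    {"gripper": 0.094, "slide": [0.012, -0.3, 0.02], "spin": 0},
    {"gripper": 0.094, "slide": [0.014, -0.345, 0.05], "spin": 0},
    {"gripper": 0.094, "slide": [0.016, -0.3735, 0.08], "spin": 0}
  ]
}}

```text
time_s: 12.85
ee_pos: [0.5729, -0.1438, 0.2815]
eef_rot: [-3.141, 0.002, -3.053]
force: [-0.7, -0.3, -0.4]
grip_width: 0.0938
grip_force: 0.0
```

Emit:
{"fn": "jog_arm", "kwargs": {
  "rows": [
    {"gripper": 0.094, "slide": [0, 0, 0], "spin": 0},
    {"gripper": 0.094, "slide": [0, 0, 0], "spin": 0}
  ]
}}

```text
time_s: 13.05
ee_pos: [0.5728, -0.1422, 0.281]
eef_rot: [3.141, -0.001, -3.054]
force: [0.1, 0.1, 0.2]
grip_width: 0.0942
grip_force: 0.0
```

```bash
python3 - <<'E'
from h import *
p,d,W,c=snap('top')
print('mid',rect('middle_tray','top',W)); print('long',rect('long_tray','top',W)[:1])
print(rect('plane','top',W)[:1]);print(rect('plane','top',W,zlo=.02)[:1])
go(.572,-.1425,.038,3.22)
E
```

```text
mid [(0.97, array([0.2906, 0.3398]), array([0.0994, 0.1994]), 8.68, array([0.0025, 0.0062, 0.0139])), (0.72, array([0.5456, 0.353 ]), array([0.0982, 0.2032]), 4.39, array([0.0021, 0.0068, 0.0153])), (0.67, array([0.5444, 0.3525]), array([0.0633, 0.1625]), 4.91, array([0.0086, 0.028 , 0.042 ]))]
long [(0.73, array([ 0.5264, -0.3646]), array([0.0889, 0.2996]), 5.17, array([0.0027, 0.0065, 0.0141]))]
[(0.93, array([0.5443, 0.3536]), array([0.0648, 0.1622]), 5.35, array([0.0084, 0.0277, 0.042 ]))]
[(0.93, array([0.5464, 0.348 ]), array([0.0483, 0.1327]), 4.64, array([0.0219, 0.0341, 0.0427]))]
t 13.3 slide [ 0.0009 -0.0008  0.0647] spin 0.011 yaw -3.053 q6 -1.96 w 0.0943 F 0.0
```

The plane sits well in the middle tray. Next is the chisel grasp.

Emit:
{"fn": "jog_arm", "kwargs": {
  "rows": [
    {"gripper": 0.094, "slide": [0, 0, 0.03], "spin": 0},
    {"gripper": 0.094, "slide": [0, 0, 0.055], "spin": 0},
    {"gripper": 0.094, "slide": [0, 0, 0.064], "spin": 0},
    {"gripper": 0.06, "slide": [0, 0, 0.064], "spin": 0},
    {"gripper": 0.02, "slide": [0, 0, 0.064], "spin": 0},
    {"gripper": 0.02, "slide": [0, 0, 0.064], "spin": 0},
    {"gripper": 0.02, "slide": [0, 0, 0.064], "spin": 0},
    {"gripper": 0.02, "slide": [0, 0, 0.064], "spin": 0}
  ],
  "squeeze": 35
}}

```text
time_s: 14.1
ee_pos: [0.5724, -0.1429, 0.2183]
eef_rot: [-3.141, 0.001, -3.054]
force: [-0.5, 0.4, 0.6]
grip_width: 0.0573
grip_force: 0.0
```

Emit:
{"fn": "jog_arm", "kwargs": {
  "rows": [
    {"gripper": 0.02, "slide": [0, 0, 0], "spin": 0},
    {"gripper": 0.02, "slide": [0, 0, 0], "spin": 0},
    {"gripper": 0.02, "slide": [0, 0, 0], "spin": 0},
    {"gripper": 0.02, "slide": [0, 0, 0], "spin": 0}
  ]
}}

```text
time_s: 14.5
ee_pos: [0.5723, -0.1428, 0.2177]
eef_rot: [3.141, -0.0, -3.054]
force: [0.5, 1.2, 1.1]
grip_width: 0.0296
grip_force: 35.0
```

Emit:
{"fn": "jog_arm", "kwargs": {
  "rows": [
    {"gripper": 0.02, "slide": [0, 0, -0.015], "spin": 0},
    {"gripper": 0.02, "slide": [0, 0, -0.035], "spin": 0},
    {"gripper": 0.02, "slide": [0, 0, -0.06], "spin": 0},
    {"gripper": 0.02, "slide": [0, 0, -0.08], "spin": 0},
    {"gripper": 0.02, "slide": [0, 0, -0.08], "spin": 0}
  ]
}}

```text
time_s: 15.0
ee_pos: [0.5726, -0.143, 0.3012]
eef_rot: [-3.139, 0.005, -3.054]
force: [0.8, -0.2, -0.7]
grip_width: 0.0298
grip_force: 35.0
```

```bash
python3 - <<'E'
from h import *
p,d,W,c=snap('top'); save(cv2.resize(p[100:300,320:520],(600,600)),'c1.png')
print('chis',rect('chisel','top',W,zhi=.16)[:1]); print('long',rect('long_tray','top',W)[:1])
p,d,W,c=snap('side'); save(cv2.resize(p[180:290,180:380],(800,440)),'s3.png')
go(.527-.058,-.365-.005,.030,3.229)
E
```

```text
chis [(0.72, array([ 0.7329, -0.1297]), array([0.0203, 0.0574]), 4.46, array([0.1121, 0.1151, 0.1177]))]
long [(0.92, array([ 0.5292, -0.3643]), array([0.082 , 0.3057]), 4.43, array([0.0029, 0.0065, 0.0142]))]
t 15.2 slide [ 0.1223 -0.2174  0.0866] spin -0.0 yaw -3.054 q6 -1.96 w 0.0295 F 35.0
```

View pics/s3.png

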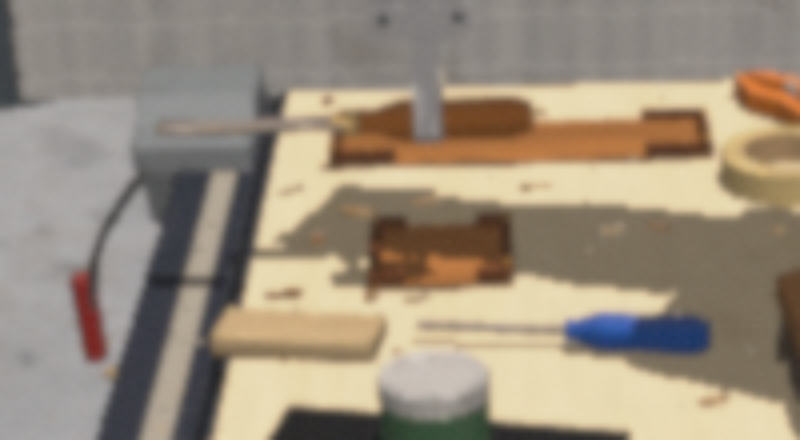

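The chisel is held level, with its blade (cols 160–350) horizontal. The empty square tray is at (440,250).

Emit:
{"fn": "jog_arm", "kwargs": {
  "rows": [
    {"gripper": 0.02, "slide": [0.02, -0.02, 0], "spin": 0},
    {"gripper": 0.02, "slide": [0.045, -0.05, 0], "spin": 0},
    {"gripper": 0.02, "slide": [0.07, -0.085, 0], "spin": 0},
    {"gripper": 0.02, "slide": [0.09, -0.12, 0], "spin": 0},
    {"gripper": 0.02, "slide": [0.105, -0.155, 0], "spin": 0},
    {"gripper": 0.02, "slide": [0.117, -0.19, 0], "spin": 0},
    {"gripper": 0.02, "slide": [0.122, -0.21, 0.02], "spin": 0},
    {"gripper": 0.02, "slide": [0.1225, -0.217, 0.04], "spin": 0}
  ]
}}

```text
time_s: 16.0
ee_pos: [0.4682, -0.3717, 0.2562]
eef_rot: [3.141, -0.0, -3.057]
force: [0.5, -0.1, -2.4]
grip_width: 0.03
grip_force: 35.0
```

Emit:
{"fn": "jog_arm", "kwargs": {
  "rows": [
    {"gripper": 0.02, "slide": [0, 0, 0.015], "spin": 0},
    {"gripper": 0.02, "slide": [0, 0, 0.025], "spin": 0},
    {"gripper": 0.02, "slide": [0, 0, 0.025], "spin": 0}
  ]
}}

```text
time_s: 16.3
ee_pos: [0.4692, -0.3689, 0.231]
eef_rot: [3.14, -0.002, -3.054]
force: [-0.1, 0.4, -2.4]
grip_width: 0.0297
grip_force: 35.0
```

```bash
python3 - <<'E'
from h import *
p,d,W,c=snap('top'); save(cv2.resize(p[130:330,400:600],(600,600)),'c2.png')
print('chis',rect('chisel','top',W,zhi=.16)[:1])
go(.469,-.3695,.030,3.229)
E
```

```text
chis [(0.69, array([ 0.5902, -0.3656]), array([0.0365, 0.1559]), 5.48, array([0.0396, 0.0439, 0.05  ]))]
t 16.4 slide [ 0.0005 -0.0002  0.0231] spin 0.001 yaw -3.054 q6 -2.39 w 0.0295 F 35.0
```

View pics/c2.png

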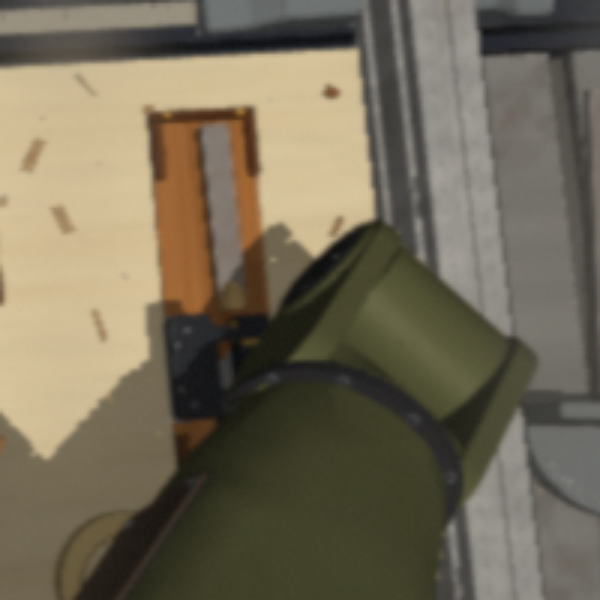

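The blade tip shows at full-frame pixel ≈(471,171), close to the tray's far rim (row ≈168). Parallax has to be worked out before I lower it.

```bash
cat >> h.py <<'E'
def ray(u,v,z,c):
    K,R,t=c; C=-R.T@t; d=R.T@np.linalg.inv(K)@np.array([u,v,1.]); return C+d*(z-C[2])/d[2]
E
python3 - <<'E'
from h import *
p,d,W,c=snap('top')
print('tip',ray(471.2,171.3,.043,c)); print('tip W',W[168:175,471].round(3)); 
for nm,u,v,z in [('TL',449.7,166.5,.014),('TR',485.3,165.8,.014)]: print(nm,ray(u,v,z,c).round(4))
go(.469,-.3695,.030,3.229)
E
```

```text
tip [ 0.65494275 -0.3518488   0.043     ]
tip W [[ 0.67  -0.36   0.016]
 [ 0.669 -0.362  0.011]
 [ 0.669 -0.364  0.003]
 [ 0.655 -0.351  0.045]
 [ 0.651 -0.349  0.051]
 [ 0.65  -0.351  0.045]
 [ 0.648 -0.351  0.044]]
TL [ 0.6726 -0.3121  0.014 ]
TR [ 0.6764 -0.3938  0.014 ]
t 16.45 slide [ 0.0006 -0.0001  0.0235] spin 0.001 yaw -3.054 q6 -2.39 w 0.0293 F 35.0
```

Emit:
{"fn": "jog_arm", "kwargs": {
  "rows": [
    {"gripper": 0.02, "slide": [0, 0, 0.01], "spin": 0},
    {"gripper": 0.02, "slide": [0, 0, 0.018], "spin": 0},
    {"gripper": 0.02, "slide": [0, 0, 0.021], "spin": 0},
    {"gripper": 0.02, "slide": [0, 0, 0.021], "spin": 0}
  ]
}}

```text
time_s: 16.85
ee_pos: [0.4691, -0.3696, 0.2109]
eef_rot: [3.141, -0.001, -3.054]
force: [-0.0, -0.2, -1.5]
grip_width: 0.0297
grip_force: 35.0
```

Emit:
{"fn": "jog_arm", "kwargs": {
  "rows": [
    {"gripper": 0.094, "slide": [0, 0, 0], "spin": 0},
    {"gripper": 0.094, "slide": [0, 0, 0], "spin": 0},
    {"gripper": 0.094, "slide": [0, 0, 0], "spin": 0},
    {"gripper": 0.094, "slide": [0, 0, 0], "spin": 0},
    {"gripper": 0.094, "slide": [0, 0, -0.03], "spin": 0},
    {"gripper": 0.094, "slide": [0, 0, -0.07], "spin": 0},
    {"gripper": 0.094, "slide": [0, 0.02, -0.11], "spin": 0},
    {"gripper": 0.094, "slide": [-0.01, 0.06, -0.14], "spin": 0}
  ]
}}

```text
time_s: 17.65
ee_pos: [0.4731, -0.3106, 0.3536]
eef_rot: [-3.14, 0.002, -3.057]
force: [1.3, -0.0, -1.0]
grip_width: 0.0899
grip_force: 0.0
```

```bash
python3 - <<'E'
from h import *
go(.5397,.150,.045,3.229)
E
```

```text
t 17.65 slide [-0.105   0.4536  0.1279] spin -0.003 yaw -3.057 q6 -2.3 w 0.0899 F 0.0
```

Emit:
{"fn": "jog_arm", "kwargs": {
  "rows": [
    {"gripper": 0.094, "slide": [-0.012, 0.048, 0], "spin": 0},
    {"gripper": 0.094, "slide": [-0.024, 0.096, 0], "spin": 0},
    {"gripper": 0.094, "slide": [-0.036, 0.144, 0], "spin": 0},
    {"gripper": 0.094, "slide": [-0.048, 0.192, 0], "spin": 0},
    {"gripper": 0.094, "slide": [-0.06, 0.24, 0], "spin": 0},
    {"gripper": 0.094, "slide": [-0.072, 0.288, 0], "spin": 0},
    {"gripper": 0.094, "slide": [-0.084, 0.336, 0], "spin": 0},
    {"gripper": 0.094, "slide": [-0.096, 0.384, 0], "spin": 0}
  ]
}}

```text
time_s: 18.45
ee_pos: [0.5358, 0.0831, 0.3515]
eef_rot: [-3.142, 0.001, -3.054]
force: [1.0, -0.4, -0.4]
grip_width: 0.0941
grip_force: 0.0
```

Emit:
{"fn": "jog_arm", "kwargs": {
  "rows": [
    {"gripper": 0.094, "slide": [-0.005, 0.04, 0.01], "spin": 0},
    {"gripper": 0.094, "slide": [-0.009, 0.069, 0.03], "spin": 0},
    {"gripper": 0.094, "slide": [-0.009, 0.069, 0.03], "spin": 0},
    {"gripper": 0.094, "slide": [-0.009, 0.069, 0.03], "spin": 0}
  ]
}}

```text
time_s: 18.85
ee_pos: [0.5388, 0.1508, 0.321]
eef_rot: [-3.141, -0.0, -3.053]
force: [0.8, -0.3, 0.5]
grip_width: 0.0944
grip_force: 0.0
```

```bash
python3 - <<'E'
from h import *
go(.5397,.150,.045,3.229)
p,d,W,c=snap('top'); save(cv2.resize(p[130:330,330:530],(600,600)),'c3.png')
ch=rect('chisel','top',W)[:1];print(ch); lt=rect('long_tray','top',W)[:1]; print(lt)
print('sq',rect('square_tray','top',W)[:2])
E
```

```text
t 18.85 slide [-0.0008 -0.0008  0.096 ] spin 0.001 yaw -3.053 q6 -1.45 w 0.0944 F 0.0
[(0.64, array([ 0.5285, -0.364 ]), array([0.0275, 0.2572]), 5.81, array([0.02  , 0.0265, 0.0366]))]
[(0.73, array([ 0.5266, -0.3668]), array([0.0865, 0.3005]), 4.25, array([0.0027, 0.0065, 0.0148]))]
sq [(0.62, array([ 0.5686, -0.1479]), array([0.1053, 0.1067]), 6.15, array([0.0027, 0.0067, 0.0155])), (0.42, array([ 0.5261, -0.3712]), array([0.0398, 0.2589]), 4.8, array([0.0079, 0.0261, 0.0365]))]
```

View pics/c3.png

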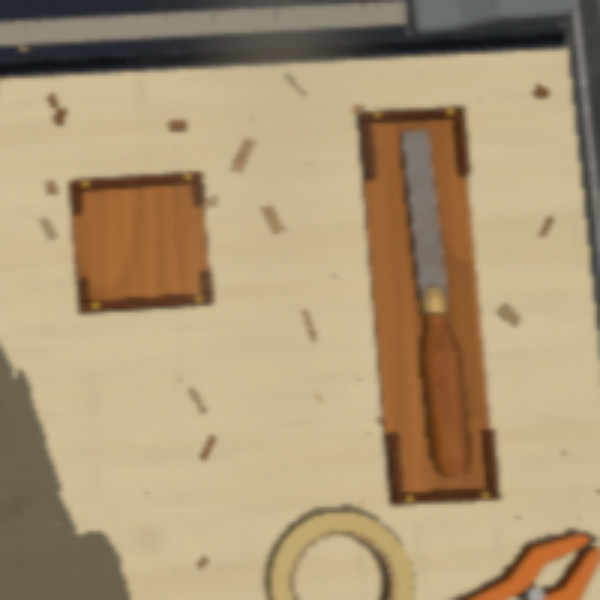

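The chisel lies flat between the long tray's end rims, (415,130) to (450,475) in the crop. The square tray is empty at (141,243). Now the tin.

Emit:
{"fn": "jog_arm", "kwargs": {
  "rows": [
    {"gripper": 0.094, "slide": [-0.001, -0.001, 0.035], "spin": 0},
    {"gripper": 0.094, "slide": [-0.001, -0.001, 0.07], "spin": 0},
    {"gripper": 0.094, "slide": [-0.001, -0.001, 0.09], "spin": 0},
    {"gripper": 0.094, "slide": [-0.001, -0.001, 0.096], "spin": 0},
    {"gripper": 0.05, "slide": [-0.001, -0.001, 0.096], "spin": 0},
    {"gripper": 0.05, "slide": [-0.001, -0.001, 0.096], "spin": 0},
    {"gripper": 0.05, "slide": [-0.001, -0.001, 0.096], "spin": 0},
    {"gripper": 0.05, "slide": [-0.001, -0.001, 0.096], "spin": 0}
  ],
  "squeeze": 30
}}

```text
time_s: 19.85
ee_pos: [0.5402, 0.1498, 0.2262]
eef_rot: [3.141, 0.002, -3.055]
force: [-2.7, 4.8, 4.3]
grip_width: 0.0657
grip_force: 28.5
```

Emit:
{"fn": "jog_arm", "kwargs": {
  "rows": [
    {"gripper": 0.05, "slide": [0, 0, 0], "spin": 0},
    {"gripper": 0.05, "slide": [0, 0, -0.02], "spin": 0},
    {"gripper": 0.05, "slide": [0, 0, -0.045], "spin": 0},
    {"gripper": 0.05, "slide": [0, 0, -0.07], "spin": 0},
    {"gripper": 0.05, "slide": [0, 0, -0.08], "spin": 0},
    {"gripper": 0.05, "slide": [0, 0, -0.08], "spin": 0}
  ]
}}

```text
time_s: 20.45
ee_pos: [0.54, 0.1497, 0.306]
eef_rot: [3.141, 0.002, -3.054]
force: [-0.3, 0.2, -4.9]
grip_width: 0.0655
grip_force: 30.0
```

```bash
python3 - <<'E'
from h import *
go(.569,-.148,.048,3.229)
E
```

```text
t 20.45 slide [-0.0028 -0.2991  0.0779] spin -0.0 yaw -3.054 q6 -1.45 w 0.0655 F 30.0
```

Emit:
{"fn": "jog_arm", "kwargs": {
  "rows": [
    {"gripper": 0.05, "slide": [0, -0.02, 0], "spin": 0},
    {"gripper": 0.05, "slide": [0, -0.06, 0], "spin": 0},
    {"gripper": 0.05, "slide": [-0.001, -0.1, 0], "spin": 0},
    {"gripper": 0.05, "slide": [-0.001, -0.145, 0], "spin": 0},
    {"gripper": 0.05, "slide": [-0.002, -0.19, 0], "spin": 0},
    {"gripper": 0.05, "slide": [-0.003, -0.235, 0], "spin": 0},
    {"gripper": 0.05, "slide": [-0.003, -0.275, 0], "spin": 0},
    {"gripper": 0.05, "slide": [-0.003, -0.299, 0.02], "spin": 0}
  ]
}}

```text
time_s: 21.25
ee_pos: [0.5691, -0.1509, 0.2853]
eef_rot: [-3.14, 0.002, -3.056]
force: [0.4, 0.7, -3.0]
grip_width: 0.0654
grip_force: 30.0
```

Emit:
{"fn": "jog_arm", "kwargs": {
  "rows": [
    {"gripper": 0.05, "slide": [0, 0, 0.01], "spin": 0},
    {"gripper": 0.05, "slide": [0, 0, 0.025], "spin": 0},
    {"gripper": 0.05, "slide": [0, 0, 0.04], "spin": 0},
    {"gripper": 0.05, "slide": [0, 0, 0.05], "spin": 0},
    {"gripper": 0.05, "slide": [0, 0, 0.0555], "spin": 0},
    {"gripper": 0.05, "slide": [0, 0, 0.0565], "spin": 0},
    {"gripper": 0.05, "slide": [0, 0, 0.0565], "spin": 0}
  ]
}}

```text
time_s: 21.95
ee_pos: [0.5692, -0.1473, 0.229]
eef_rot: [3.142, 0.0, -3.054]
force: [-2.1, 2.0, 0.7]
grip_width: 0.0653
grip_force: 30.0
```

Emit:
{"fn": "jog_arm", "kwargs": {
  "rows": [
    {"gripper": 0.094, "slide": [0, 0, 0], "spin": 0},
    {"gripper": 0.094, "slide": [0, 0, 0], "spin": 0},
    {"gripper": 0.094, "slide": [0, 0, 0], "spin": 0},
    {"gripper": 0.094, "slide": [0, 0, 0], "spin": 0},
    {"gripper": 0.094, "slide": [0, 0, -0.03], "spin": 0},
    {"gripper": 0.094, "slide": [0, 0, -0.07], "spin": 0},
    {"gripper": 0.094, "slide": [0, 0, -0.11], "spin": 0},
    {"gripper": 0.094, "slide": [0.0, 0.03, -0.14], "spin": 0}
  ]
}}

```text
time_s: 22.75
ee_pos: [0.5663, -0.1197, 0.3711]
eef_rot: [-3.14, 0.002, -3.057]
force: [0.0, 0.4, 0.6]
grip_width: 0.0941
grip_force: 0.0
```

Emit:
{"fn": "jog_arm", "kwargs": {
  "rows": [
    {"gripper": 0.094, "slide": [0, 0.04, 0], "spin": 0},
    {"gripper": 0.094, "slide": [0, 0.08, 0], "spin": 0},
    {"gripper": 0.094, "slide": [0, 0.12, 0], "spin": 0},
    {"gripper": 0.094, "slide": [0, 0.16, 0], "spin": 0},
    {"gripper": 0.094, "slide": [0, 0.2, 0], "spin": 0},
    {"gripper": 0.094, "slide": [0, 0.23, 0], "spin": 0},
    {"gripper": 0.094, "slide": [0, 0.23, 0], "spin": 0},
    {"gripper": 0.094, "slide": [0, 0.23, 0], "spin": 0}
  ]
}}

```text
time_s: 23.55
ee_pos: [0.5463, 0.1112, 0.3686]
eef_rot: [-3.141, 0.0, -3.053]
force: [-0.5, -0.1, -0.0]
grip_width: 0.0942
grip_force: 0.0
```

```bash
python3 - <<'E'
from h import *
p,d,W,c=snap('top'); save(p,'top4.png')
for t,z in [('tin',.055),('square_tray',-1),('chisel',-1),('long_tray',-1),('plane',.02),('middle_tray',-1),('tape_roll',-1),('screwdriver',-1),('birch_offcut',-1)]: print(t,rect(t,'top',W,zlo=z)[:2])
E
```

```text
tin [(0.58, array([ 0.5683, -0.1487]), array([0.0653, 0.0657]), 1.25, array([0.0591, 0.0624, 0.0654]))]
square_tray [(0.89, array([ 0.5686, -0.1473]), array([0.1032, 0.1052]), 5.39, array([0.003 , 0.0077, 0.0161]))]
chisel [(0.86, array([ 0.5306, -0.3693]), array([0.0372, 0.2675]), 4.21, array([0.0171, 0.0261, 0.0365])), (0.61, array([ 0.3173, -0.2962]), array([0.106 , 0.1082]), -37.75, array([0.0018, 0.0244, 0.0282]))]
long_tray [(0.76, array([ 0.527 , -0.3665]), array([0.0864, 0.2997]), 4.15, array([0.0027, 0.0065, 0.015 ]))]
plane [(0.84, array([0.5469, 0.3479]), array([0.0482, 0.1328]), 6.41, array([0.0217, 0.0336, 0.0428]))]
middle_tray [(0.62, array([0.5444, 0.3504]), array([0.0926, 0.2004]), 5.17, array([0.0024, 0.0068, 0.0156])), (0.56, array([0.3038, 0.2684]), array([0.1984, 0.2428]), -79.22, array([0.0025, 0.0062, 0.0139]))]
tape_roll []
screwdriver [(0.83, array([ 0.4709, -0.0023]), array([0.0228, 0.1899]), -0.72, array([0.0173, 0.0243, 0.0291])), (0.57, array([0.5446, 0.3469]), array([0.0514, 0.1615]), 4.95, array([0.0094, 0.0283, 0.042 ]))]
birch_offcut [(0.8, array([ 0.6538, -0.0067]), array([0.0502, 0.1244]), -4.45, array([0.0009, 0.0155, 0.0189]))]
```

View pics/top4.png

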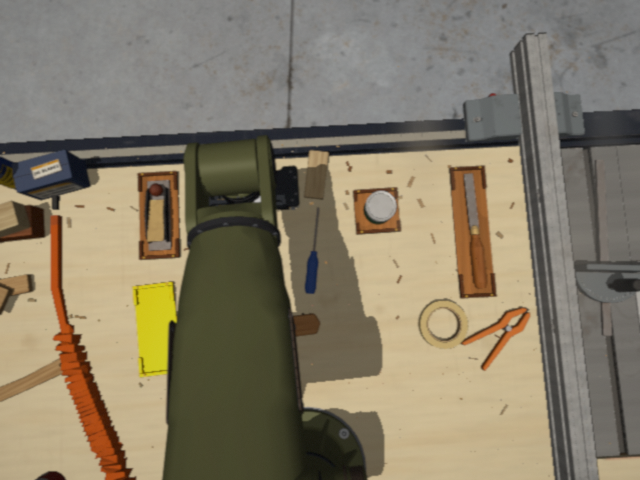

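The tin is in the square tray (380,206), the chisel in the long tray (475,230) and the plane in the middle tray (157,215). All are centred within a few mm and at floor height. The screwdriver, offcut and tape roll look undisturbed, so I'm handing in.

```bash
python3 -c "
from h import *
print(workorder.hand_in())"
```

```text
the job is handed in; nothing more can be done
None
```

The chisel, block plane and tin are each in their own tray, measured within about 5 mm of centre and flat on the floor; the bystanders look undisturbed, and I handed the job in at about 24 s without a verdict coming back.

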